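Lock a beech blank in the bayonet clamp

ROBOT

A 7-joint arm with a two-finger parallel gripper is mounted at the origin on a cart in front of the work surface, level with it; the furniture and walls round the work are solid. World frame = base frame: x ahead of the robot, y to its left, z up, the work surface at z = 0. Lengths are in m, angles in degrees, forces in N, time in s.
With the tool pointing down it reaches from about 0.4 to 0.875 m from the base axis. Payload 6.5 kg.
Tool frame: the origin (TCP) lies on the mounting face of the last link; the fingertips stand 173 mm ahead of it and the grasp point (between the pads) lies 155 mm ahead of it (arm.tips_ahead is the z of the fingertips in the tool frame, in m); z points along the fingers, x is the direction in which the jaws open and shut, and the axes are right-handed (so a half turn about z gives the same grasp; the last joint's range is limited). The gripper opens to 85 mm and grips with 20 to 120 N. Pads are 22 mm wide; open, the fingers measure 114 mm over their backs; the gripper's body (76 mm by 85 mm) begins 54 mm behind the grasp point. The pads swing forward as they close: fully open they stand 13 mm farther back than shut.
Start: joints at [60.493, 30.733, -0.252, 88.115, 0.149, 61.152, -4.079], TCP at [0.282, -0.586, 0.405] pointing down, gripper open.
Joint ranges: [-154.64, 154.64], [-21.42, 123.67], [-72.66, 72.17], [13.99, 137.28], [-74.86, 254.86], [10.95, 109.41], [-158.01, 158.01]. Speed limits (degrees/s): [136.94, 136.94, 180, 180, 180, 180, 180].

INTERFACE

Orientations are given as [roll, pitch, yaw] about the fixed x, y, z axes, in that order (R = Rz(yaw) Ry(pitch) Rx(roll)).
In Python, from cell import arm, cams, ticket gives the robot as it stands.
- The arm moves only by the tool step_arm, never from a script. Its argument "moves" is a list of rows, each a list of 2 entries, a list of its own where there are three numbers: the shift along the world's x, y, z in units of 0.025 m (1.0 is 0.025 m), then the turn, a rotation vector about the world's x, y, z in units of 5 degrees (1.0 is 5 degrees). A call has 1 to 12 rows; each row shifts and turns the commanded pose from where the row before left it; what a row does not reach is not made up. A row lasts 1/10 s, in which the tool goes at most 50 mm and 8.59 degrees, less where a joint would pass 70% of its speed; a pose out of reach is approached as far as the arm can. A call with a number of a shift or a turn outside -1 to 1 is refused whole. A call with a gripper value outside its range is refused whole. "fingers" is the opening, from 0 (shut) to 1 (fully open), set as the call begins (left out, the last holds). The fingers move at their own pace and stop on an object; the grip force is fixed at half the most. Time passes only in rows, so rows that do not move let the fingers close. It gives the time, the measured TCP pose, the force and the opening at its end, in the units of the state.
- arm.state(): the state, without advancing time (a new reading comes with each control period).
- cams.read_camera(name): name is "scene" or "top" or "wrist"; returns a dict with "image" (420x560x3 uint8, blue, green, red), "range_z" (420x560 float32, m along the optical axis (not along the pixel's ray), 0 where there is no reading), "mtx" (3x3 intrinsics, pixels), "origin" and "attitude" of the camera in the world; the wrist camera has in their place "tool_from_camera" (4x4, takes a point from camera to tool coordinates, whose origin is the TCP and whose axes are the tool frame's). Camera axes: x right, y down, z forward; pixel columns grow to the right and rows downward; lengths in m; the calibration is good to about 2 mm. The wrist camera is an equidistant fisheye: a pixel r from the principal point sees the ray r / f radians off the axis. A picture is of the moment at which its call begins: read the wrist's pose just before it.
- ticket.hand_in(): hands the job in, once; it reports no verdict.
The state is a dict: "time": time; "joints": joint angles; "joint_vel": joint speeds; "joint_efforts": joint torques, N m; "ee_pos": TCP position; "orientation": TCP orientation; "wrist_force": force on the tool from outside, world axes, zero at the start; "moment": the same for the moment, N m; "width": opening from 0.0 (shut) to 1.0 (fully open).
Only numpy, scipy, OpenCV 4.12 (cv2) and the standard library are available. Lean on these libraries where they do the work, as an engineer would, in place of code of your own. Each camera call takes 0.05 s, during which the arm holds its last target.

TASK

Get the square beech blank ready for carving by closing the jig's bayonet clamp on it: push the clamp's red-knobbed handle all the way forward along its slot, so that the pad drives the blank home against the fence, then push the handle over to the right to the end of the locking slot and leave it there. Leave the blank to the clamp, without touching it or lifting it, and leave everything else on the table where it is.

Things in the scene. Friction and masses are not known exactly. Their poses are not given: they have to be found in the camera images.
- clamp_jig: The clamping jig, fixed to the table: a plywood board 250 x 120 x 12 mm, clamp on its near half, the blank's nest on its far half. Origin: under the centre of the board, on the table. x is the clamping direction (clamp to fence, 'forward'), y left, z up. The nest: cork (top at z = 14 mm), low side guides (top 22 mm), dark wooden fence (x = 101 to 119 mm, top 26 mm).
- barrel (a point): Centre of the clamp's aluminium barrel, on its axis, 45 mm above the table; the barrel is 40 mm in diameter and 94 mm long, along the jig's x. An L-shaped slot is cut in it: a long leg along its top, and from that leg's forward end a locking leg, 13.5 mm wide, round the right (the jig's -y) side.
- clamp_rod (a joint): How far the rod (with handle and pad) is pushed forward along the jig's x, m: 0 fully back, 0.036 fully forward, at the end of the long leg. Stays where left: drag about 6 N, plus up to about 5 N from the pad's spring once the blank is at the fence. The handle can enter the locking leg only from about 0.033 on; locked, the rod may settle back to about 0.033, which is right.
- clamp_handle (a joint): Angle of the handle about the rod's axis, rad: 0 upright, growing as it goes over to the right (the jig's -y side), 1.05 at the end of the locking leg. In the long leg the slot lets it sway up to about 0.15. It stays where it is left; pushing the knob over takes about 1 to 3 N.
- knob (a point): Centre of the handle's round red knob, 21 mm in diameter, on a steel stem 10 mm in diameter that stands out of the slot, 58 mm from the barrel's axis. Upright it is 103 mm above the table at y = 0 of the jig; locked, 74 mm above the table and 50 mm right of the axis. In the jig's frame its x is -92 mm plus the rod's position (so -56 mm when fully forward).
- clamp_pad: The clamp's pad at the forward end of the rod: an upright steel plate 44 mm wide, 18 to 60 mm above the table, with a black rubber face. It is sprung and gives way up to 8 mm on the rod (2 N at first touch, 0.45 N more per mm). The body's origin is not in the pad: it is the jig's origin, shifted forward with the rod.
- blank: The square beech blank, 66 x 66 x 8 mm, lying loose on the jig's cork. Origin: centre of its underside. Home means its far edge lies against the fence: its origin at x = 68 mm of the jig.
- jar_red: Small pigment jar with white cap and red band, 34 x 34 x 42 mm; bystander. Origin: centre of its underside.
- jar_blue: Small pigment jar with black cap and blue band, 33 x 32 x 45 mm; bystander. Origin: centre of its underside.
- jar_ochre: Small pigment jar with white cap and ochre band, 34 x 34 x 45 mm; bystander. Origin: centre of its underside.
- needle_tool: Needle tool with beech handle, 11 x 132 x 11 mm, lying on the table; bystander.
- round_blank: Round beech blank, 65 mm in diameter, 8 mm thick, lying on the table; bystander.
- pencil: Red pencil, 149 mm long, lying on the table; bystander.
- scissors: Scissors with orange handles, 87 x 199 x 9 mm, lying on the table; bystander.
Things that resemble listed ones, but are neither listed nor needed, are in the scene too. Leave any green, pink or white look-alike of the blank alone.

How it is judged (in metres and radians):
On the way:
1. the handle is pushed forward to the gate at the end of the long leg, still nearly upright (value of joint clamp_rod above 0.0318 m and value of joint clamp_handle below 0.45 rad).
At the end, for the whole second after the job is handed in: Handle over to the right within 5 degrees of the end of the locking leg, rod at least 31.5 mm forward, pad pressing the blank with over 1.5 N, blank flat, at rest, home against the fence within 2.5 mm and square to it within 0.06 rad; every bystander within 20 mm of its place (value of joint clamp_handle above 0.96 rad and value of joint clamp_rod above 0.0315 m and contact force between clamp_pad and blank above 1.5 N and x of blank in the frame of clamp_jig between 0.0655 and 0.0705 m and z of blank in the frame of clamp_jig below 0.017 m and angle between the x axis of blank and the x axis of clamp_jig, either way round below 0.06 rad and angle between blank's own z axis and vertical below 0.06 rad and linear speed of blank below 0.01 m/s and velocity of joint clamp_handle below 0.05 rad/s and distance of each of jar_red, jar_blue, jar_ochre, needle_tool, round_blank, pencil, scissors from where it was at the start of the episode below 0.02 m); the robot touches nothing.
It fails at once if the blank is lifted off the jig (z of blank in the frame of clamp_jig above 0.022 m).
It fails at once if the fingers touch the blank (contact force between the fingers and blank above 0.5 N).
It fails at once if a bystander is moved 20 mm or more (distance of any of jar_red, jar_blue, jar_ochre, needle_tool, round_blank, pencil, scissors from where it was at the start of the episode above 0.02 m).
It also fails if it takes over 45 s, if anything falls off the work surface, if the arm or the gripper's body presses on something with over 40 N, if the wrist force passes 120 N, or if a joint passes its speed limit or range.

## Working session

There is one attempt and no reset: what is moved stays moved. The work goes in short steps, Python scripts to look and compute and a tool call to move; the robot and the scene stay as the last step left them, time stands still between calls to the robot, and variables do not carry over. Pictures are saved under pics/ and viewed, and the job is handed in when it is done.

Besides the shell and the picture viewer there is one more tool, called after ">>>" by a JSON object that holds its "name" and its "arguments", one argument or row to a line. step_arm: Moves the arm, as the interface text tells. Its arguments: {"type":"object","properties":{"moves":{"type":"array"},"fingers":{"type":"number"}},"required":["moves"]}

```bash
mkdir -p pics; ls; cat > h.py <<'E'
import numpy as np, cv2
from cell import arm, cams, ticket
def snap(n):
    return cams.read_camera(n)
def P(d,u,v):
    z=d["range_z"][int(v),int(u)]; K=d["mtx"]
    return W(d,[(u-K[0,2])/K[0,0]*z,(v-K[1,2])/K[1,1]*z,z])
def Rm(d):
    a=np.array(d["attitude"],float)
    if a.shape==(3,3): return a
    from scipy.spatial.transform import Rotation as R
    return R.from_euler('xyz',a,degrees=True).as_matrix()
def W(d,p): return Rm(d)@np.array(p)+np.array(d["origin"])
def cloud(d):
    K=d["mtx"];z=d["range_z"];h,w=z.shape
    u,v=np.meshgrid(np.arange(w),np.arange(h))
    p=np.stack([(u-K[0,2])/K[0,0]*z,(v-K[1,2])/K[1,1]*z,z],-1)
    return p@Rm(d).T+np.array(d["origin"])
E
python3 - <<'E'
from h import *
for n in("scene","top"):
    d=snap(n); cv2.imwrite(f"pics/{n}0.png",d["image"]); print(n,d["mtx"],d["origin"],d["attitude"])
print(arm.state())
E
```

```text
pics
scene [[458.30470103   0.         277.99373646]
 [  0.         458.30470103 209.44791956]
 [  0.           0.           1.        ]] [-0.16866095 -0.84612112  0.59750572] [-121.41193507   -0.33007602  -52.35767726]
top [[408.25267594   0.         284.19005154]
 [  0.         408.25267594 217.19097698]
 [  0.           0.           1.        ]] [ 0.41229409 -0.33564835  1.03955474] [-174.00987442   -0.40245212  -88.94529255]
{'time': 0.1, 'joints': array([60.49141041, 30.77618512, -0.25562512, 88.16311333,  0.14973764,
       61.1513124 , -4.07826044]), 'joint_vel': array([ 0.05580028, -0.19421317, -0.00644839, -0.17340478, -0.01122013,
       -0.1301223 , -0.04813354]), 'joint_efforts': array([ 3.14433870e-03, -5.84564066e+01,  1.05201334e+00, -2.59776753e+01,
        1.26001719e-02,  4.54417241e-03, -4.05645335e-05]), 'ee_pos': array([ 0.28193162, -0.58536254,  0.4038791 ]), 'orientation': array([ 1.79993339e+02,  9.00318410e-02, -6.42775950e+01]), 'wrist_force': array([ 0.50467334, -0.6047935 ,  0.18823739]), 'moment': array([-0.04040349,  0.00512029,  0.03905933]), 'width': 0.9944870443025773}
```

View pics/scene0.png

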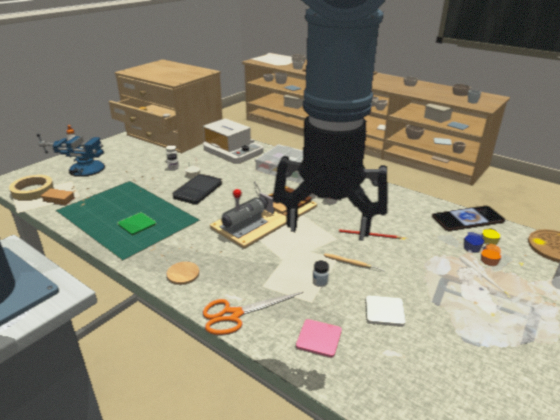

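View pics/top0.png

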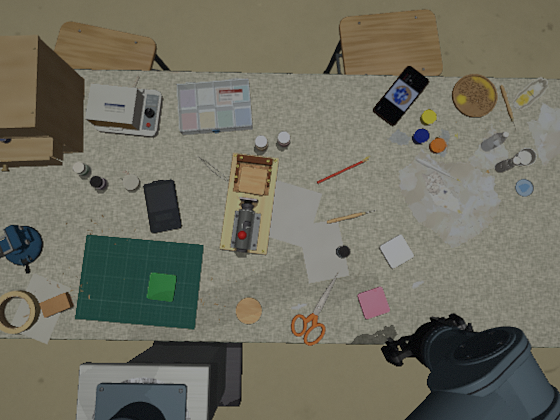

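The top view has the jig at about (250, 205), with its red knob near (242, 235). The beech blank is in the nest at about (253, 180). Other reds are the pencil (343, 171), the pink square (373, 303) and the red-banded jar near (261–283, 140). The blank's look-alikes are green (162, 287), pink and white (397, 251). I'll take a close crop and measure.

```bash
python3 - <<'E'
from h import *
d=snap("top"); im=d["image"]; C=cloud(d)
cv2.imwrite("pics/crop1.png",cv2.resize(im[120:270,200:310],None,fx=5,fy=4*1.0,interpolation=cv2.INTER_CUBIC)[:600])
s=snap("scene"); cv2.imwrite("pics/crop2.png",cv2.resize(s["image"][165:255,190:330],None,fx=5,fy=5,interpolation=cv2.INTER_CUBIC))
for n,e in(("top",d),("scene",s)):
    h=cv2.cvtColor(e["image"],cv2.COLOR_BGR2HSV)
    m=(((h[...,0]<6)|(h[...,0]>174))&(h[...,1]>150)&(h[...,2]>90)).astype(np.uint8)
    k,l,st,ce=cv2.connectedComponentsWithStats(m); CC=cloud(e)
    for i in range(1,k):
        if st[i,4]>10: print(n,st[i],ce[i],np.median(CC[l==i],0))
# board: height 12mm points
h=cv2.cvtColor(im,cv2.COLOR_BGR2HSV)
m=((h[...,0]>12)&(h[...,0]<30)&(h[...,1]>70)&(h[...,2]>150)).astype(np.uint8)
m[:, :215]=0;m[:,285:]=0;m[:150]=0;m[260:]=0
pts=np.argwhere(m)[:,::-1].astype(np.float32)
K=d["mtx"];R=Rm(d);o=np.array(d["origin"])
def ray(u,v,z):
    r=R@[(u-K[0,2])/K[0,0],(v-K[1,2])/K[1,1],1]; return o+r*(z-o[2])/r[2]
r=cv2.minAreaRect(pts); b=cv2.boxPoints(r); print(r)
Q=np.array([ray(*p,0.012) for p in b]); print(Q, np.linalg.norm(Q-np.roll(Q,-1,0),axis=1))
print("board heights",np.median(C[...,2][m>0]))
E
```

```text
top [317 161  46  22  89] [338.91011236 171.83146067] [ 0.64004675 -0.47775172  0.00491004]
top [238 231   8   8  52] [241.5 234.5] [ 0.46847758 -0.24394504  0.10993269]
scene [234 189   7   8  44] [236.79545455 192.68181818] [ 0.46511178 -0.24819444  0.10991186]
scene [341 230  19   4  23] [350.30434783 231.60869565] [ 0.62197879 -0.44852846  0.00693816]
scene [370 234  26   4  33] [383.33333333 235.3030303 ] [ 0.65828415 -0.51516248  0.00686257]
((249.12176513671875, 202.7354736328125), (45.77357482910156, 96.37276458740234), 8.01709270477295)
[[ 0.44130592 -0.18061439  0.012     ]
 [ 0.686714   -0.20660126  0.012     ]
 [ 0.67230779 -0.32347062  0.012     ]
 [ 0.4274612  -0.29463986  0.012     ]] [0.24678015 0.11775392 0.24653816 0.1148629 ]
board heights 0.01332373097579076
```

View pics/crop1.png

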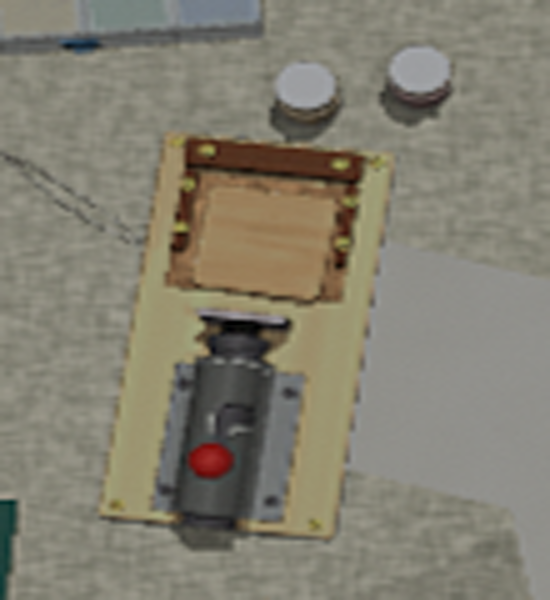

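View pics/crop2.png

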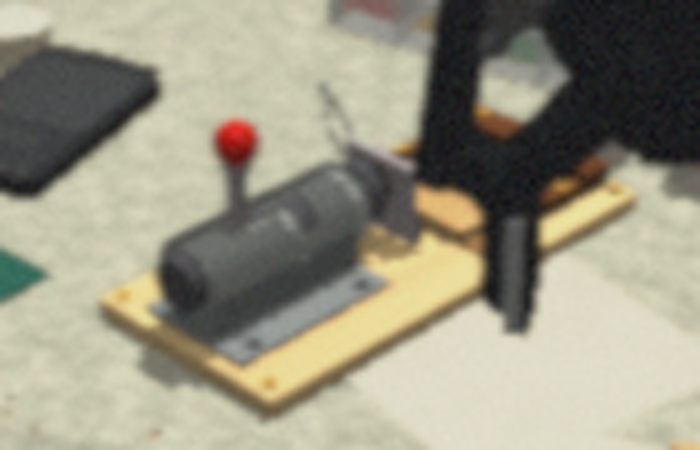

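The knob sits at about (0.467, -0.243) with its top at z = 0.110 (0.1135 expected). The board measures 247 x 116 mm, centred at (0.557, -0.251) with a yaw of about -6.5°. That puts the knob at (0.4655, -0.241), which agrees within 3 mm. I'll approach with shut fingers, behind the knob and turned square to the jig.

>>> {"name": "step_arm", "arguments": {
  "moves": [
    [[0.4,1,-0.1],[0,0,0.96]],
    [[0.4,1,-0.1],[0,0,0.96]],
    [[0.4,1,-0.1],[0,0,0.96]],
    [[0.4,1,-0.1],[0,0,0.96]],
    [[0.4,1,-0.1],[0,0,0.96]],
    [[0.4,1,-0.1],[0,0,0.96]],
    [[0.4,1,-0.1],[0,0,0.96]],
    [[0.4,1,-0.1],[0,0,0.96]],
    [[0.4,1,-0.1],[0,0,0.96]],
    [[0.4,1,-0.1],[0,0,0.96]],
    [[0.4,1,-0.1],[0,0,0.96]],
    [[0.4,1,-0.1],[0,0,0.96]]
  ],
  "fingers": 0
}}

```text
time: 1.4
ee_pos: [0.4027, -0.2837, 0.3745]
orientation: [180.0, -0.0, -6.3]
wrist_force: [0.5, -0.2, 0.1]
width: -0.0
```

>>> {"name": "step_arm", "arguments": {
  "moves": [
    [[0.4,1,-0.5],[0,0,0]],
    [[0.4,1,-0.5],[0,0,0]],
    [[0,0,-0.8],[0,0,0]],
    [[0,0,0],[0,0,0]]
  ]
}}

```text
time: 1.8
ee_pos: [0.4218, -0.2336, 0.3278]
orientation: [-179.9, 0.2, -6.4]
wrist_force: [-1.2, -0.0, -0.8]
width: 0.001
```

```bash
python3 - <<'E'
from h import *
s=arm.state();print(s["time"],s["ee_pos"],s["orientation"],s["wrist_force"],s["width"],arm.tips_ahead)
d=snap("scene");cv2.imwrite("pics/s1.png",cv2.resize(d["image"][100:280,150:350],None,fx=4,fy=3.3))
w=snap("wrist");cv2.imwrite("pics/w1.png",w["image"])
E
```

```text
1.8 [ 0.42175348 -0.23360255  0.32781468] [-179.89798479    0.21588128   -6.40658342] [-1.19721464 -0.01237672 -0.78174813] 0.0012740533810441635 0.1734
```

View pics/s1.png

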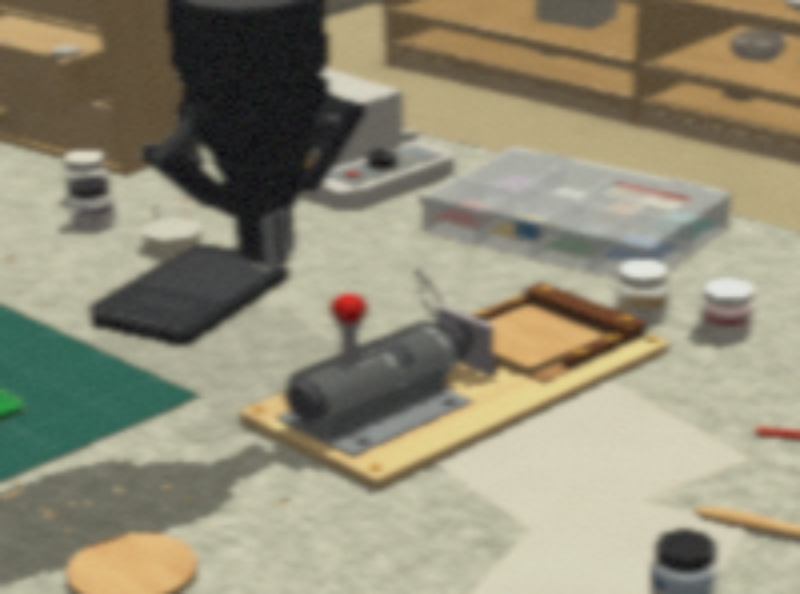

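View pics/w1.png

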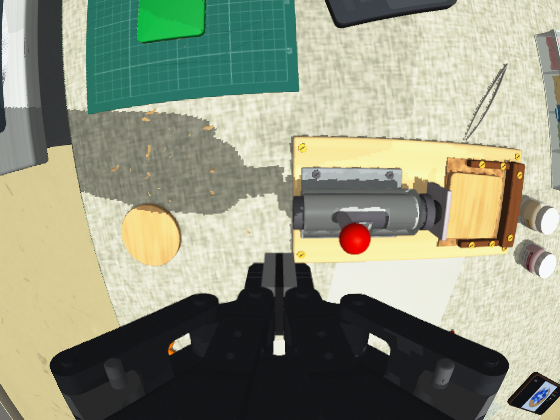

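The scene crop shows the shut fingers behind and above the knob (348, 308). The wrist view has the knob at (355, 239) with the barrel level in the image, so the yaw matches. I'll cross-check the knob position from the wrist camera before descending.

```bash
cat >> h.py <<'E'
from scipy.spatial.transform import Rotation as Ro
def knob(n,zc=None):
    s=arm.state(); d=snap(n)
    h=cv2.cvtColor(d["image"],cv2.COLOR_BGR2HSV)
    m=(((h[...,0]<6)|(h[...,0]>174))&(h[...,1]>150)&(h[...,2]>70)).astype(np.uint8)
    k,l,st,ce=cv2.connectedComponentsWithStats(m)
    K=d["mtx"]; out=[]
    for i in range(1,k):
        if st[i,4]<8 or max(st[i,2:4])>1.8*min(st[i,2:4]): continue
        u,v=ce[i]; a=np.array([(u-K[0,2])/K[0,0],(v-K[1,2])/K[1,1]])
        if n=="wrist":
            t=np.linalg.norm(a); r=np.r_[a/t*np.sin(t),np.cos(t)]
            T=np.array(d["tool_from_camera"]); Rt=Ro.from_euler('xyz',s["orientation"],degrees=True).as_matrix()
            o=Rt@T[:3,3]+s["ee_pos"]; r=Rt@T[:3,:3]@r
        else: o=np.array(d["origin"]); r=Rm(d)@np.r_[a,1]
        out.append((n,ce[i].round(1),st[i,4],o,r/np.linalg.norm(r)))
    return out,d
def onz(o,r,z): return o+r*(z-o[2])/r[2]
A=np.radians(-6.5); J0=np.array([0.557,-0.251])
def jig(p): 
    q=np.array(p)[:2]-J0; return np.array([q@[np.cos(A),np.sin(A)],q@[-np.sin(A),np.cos(A)]])
E
python3 - <<'E'
from h import *
for n in("scene","top","wrist"):
    for o in knob(n)[0]:
        p=onz(o[3],o[4],.103); print(o[:3],p.round(4),jig(p).round(4))
E
```

```text
('scene', array([236.9, 192.6]), np.int32(43)) [ 0.4746 -0.2393  0.103 ] [-0.0832  0.0023]
('top', array([148. , 124.2]), np.int32(10)) [ 0.7249 -0.0153  0.103 ] [0.1402 0.2532]
('wrist', array([352.1, 234.6]), np.int32(759)) [ 0.4697 -0.2428  0.103 ] [-0.0877 -0.0018]
('wrist', array([451.1, 330.2]), np.int32(19)) [ 0.5537 -0.3392  0.103 ] [ 0.0067 -0.088 ]
```

Knob estimates agree at about (0.470, -0.242), within a few mm. I'll descend behind it, then push forward along the jig's axis.

>>> {"name": "step_arm", "arguments": {
  "moves": [
    [[0,-0.04,-0.7],[0,0,0]],
    [[0,0,-0.7],[0,0,0]],
    [[0,0,-0.7],[0,0,0]],
    [[0,0,-0.7],[0,0,0]],
    [[0,0,0],[0,0,0]]
  ]
}}

```text
time: 2.55
ee_pos: [0.4213, -0.2368, 0.2586]
orientation: [-180.0, 0.1, -6.7]
wrist_force: [-0.1, 0.1, 0.3]
width: 0.001
```

>>> {"name": "step_arm", "arguments": {
  "moves": [
    [[0.3,-0.034,0],[0,0,0]],
    [[0.3,-0.034,0],[0,0,0]],
    [[0.2,-0.023,0],[0,0,0]],
    [[0.2,-0.023,0],[0,0,0]],
    [[0.2,-0.023,0],[0,0,0]],
    [[0,0,0],[0,0,0]]
  ]
}}

```text
time: 3.15
ee_pos: [0.4517, -0.2401, 0.2597]
orientation: [180.0, 0.1, -6.7]
wrist_force: [-3.9, 0.1, 2.9]
width: -0.003
```

```bash
python3 - <<'E'
from h import *
s=arm.state();print(s["time"],s["ee_pos"],jig(s["ee_pos"]),s["wrist_force"])
o,d=knob("wrist");cv2.imwrite("pics/w2.png",d["image"])
for q in o: print(q[:3],jig(onz(q[3],q[4],.103)))
d=snap("scene");cv2.imwrite("pics/s2.png",cv2.resize(d["image"][100:280,150:350],None,fx=4,fy=3.3))
E
```

```text
3.15 [ 0.45169357 -0.24012911  0.25974471] [-0.10586013 -0.00112002] [-3.86912801  0.05761709  2.94028556]
('wrist', array([333.5, 282. ]), np.int32(1265)) [-0.08244646  0.00029241]
```

View pics/w2.png

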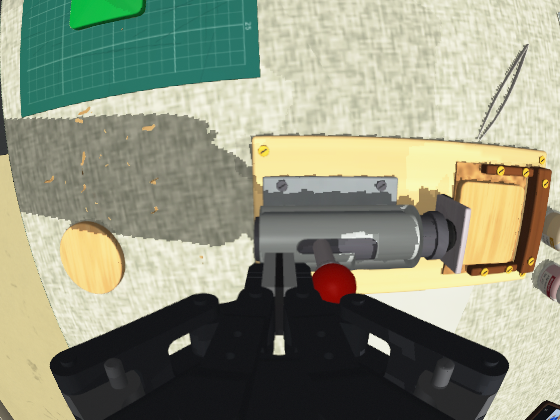

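View pics/s2.png

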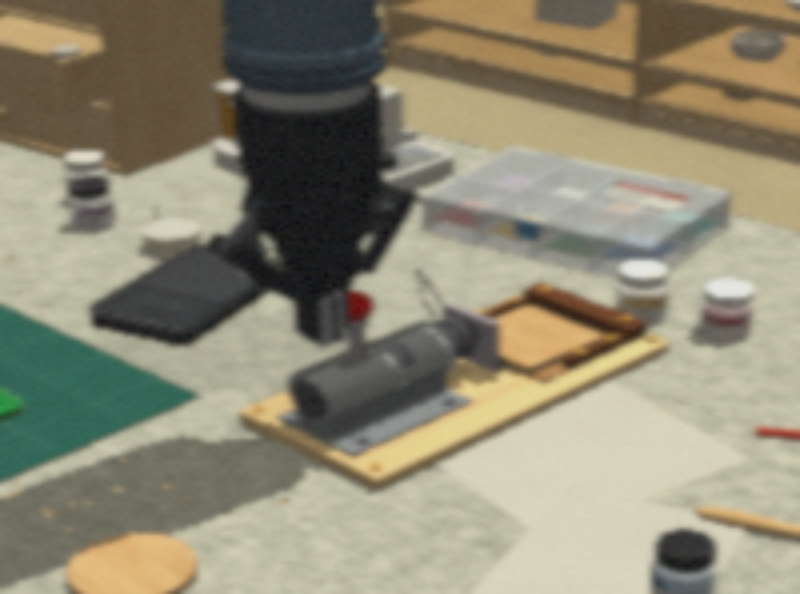

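The fingers bear on the knob with about 4 N, and it has begun to move: knob at (333, 282) in the wrist view. I'll push on.

>>> {"name": "step_arm", "arguments": {
  "moves": [
    [[0.2,-0.023,0],[0,0,0]],
    [[0.2,-0.023,0],[0,0,0]],
    [[0.2,-0.023,0],[0,0,0]],
    [[0.2,-0.023,0],[0,0,0]],
    [[0,0,0],[0,0,0]]
  ]
}}

```text
time: 3.75
ee_pos: [0.4718, -0.2423, 0.2596]
orientation: [-180.0, 0.1, -6.7]
wrist_force: [-4.0, -0.2, 3.1]
width: 0.003
```

>>> {"name": "step_arm", "arguments": {
  "moves": [
    [[0.15,-0.017,0],[0,0,0]],
    [[0.1,-0.011,0],[0,0,0]],
    [[0,0,0],[0,0,0]]
  ]
}}

```text
time: 4.05
ee_pos: [0.477, -0.243, 0.2594]
orientation: [-180.0, 0.2, -6.7]
wrist_force: [-7.7, 1.0, 5.7]
width: -0.003
```

```bash
python3 - <<'E'
from h import *
s=arm.state();print(s["time"],s["ee_pos"],jig(s["ee_pos"]),s["wrist_force"])
o,d=knob("wrist");cv2.imwrite("pics/w3.png",d["image"])
for q in o: print(q[:3],jig(onz(q[3],q[4],.103)))
E
```

```text
4.05 [ 0.47696589 -0.24296781  0.25935866] [-0.08042891 -0.00107957] [-7.73541938  0.99289578  5.69328918]
('wrist', array([333.1, 282.1]), np.int32(1246)) [-0.05752758  0.00056649]
('wrist', array([532.1, 295.4]), np.int32(9)) [ 0.06414471 -0.01738718]
```

View pics/w3.png

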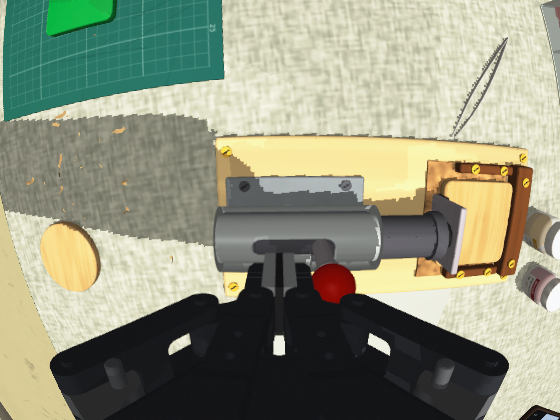

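The pad (462, 235) has reached the blank and the spring is loading up. I'll continue in small steps until the hard stop.

>>> {"name": "step_arm", "arguments": {
  "moves": [
    [[0.1,-0.011,0],[0,0,0]],
    [[0.1,-0.011,0],[0,0,0]],
    [[0,0,0],[0,0,0]]
  ]
}}

```text
time: 4.4
ee_pos: [0.4805, -0.2435, 0.2592]
orientation: [-180.0, 0.5, -6.7]
wrist_force: [-14.0, 2.3, 12.1]
width: 0.003
```

>>> {"name": "step_arm", "arguments": {
  "moves": [
    [[0.08,-0.009,0],[0,0,0]],
    [[0,0,0],[0,0,0]]
  ]
}}

```text
time: 4.6
ee_pos: [0.4813, -0.2439, 0.2592]
orientation: [180.0, 0.7, -6.8]
wrist_force: [-18.5, 2.8, 17.0]
width: -0.004
```

>>> {"name": "step_arm", "arguments": {
  "moves": [
    [[0.08,-0.009,0],[0,0,0]],
    [[0,0,0],[0,0,0]]
  ]
}}

```text
time: 4.8
ee_pos: [0.4821, -0.2443, 0.2591]
orientation: [180.0, 0.9, -6.8]
wrist_force: [-23.4, 2.1, 23.2]
width: -0.0
```

Force keeps rising beyond the expected 11 N, so this looks like the stop. I'll back off and check.

>>> {"name": "step_arm", "arguments": {
  "moves": [
    [[-0.2,0.023,0],[0,0,0]],
    [[-0.3,0.034,0],[0,0,0]],
    [[-0.3,0.034,0],[0,0,0]],
    [[0,0,0],[0,0,0]]
  ]
}}

```text
time: 5.2
ee_pos: [0.4669, -0.2417, 0.2598]
orientation: [-180.0, -0.0, -6.7]
wrist_force: [0.8, 0.7, 1.0]
width: -0.003
```

```bash
python3 - <<'E'
from h import *
s=arm.state();print(s["time"],s["ee_pos"],jig(s["ee_pos"]),s["wrist_force"])
o,d=knob("wrist");cv2.imwrite("pics/w4.png",d["image"])
for q in o: print(q[:3],jig(onz(q[3],q[4],.103)))
E
```

```text
5.2 [ 0.46685635 -0.24167959  0.25977133] [-0.09061929 -0.00094406] [0.82936848 0.71681749 0.97905446]
('wrist', array([358.2, 281.4]), np.int32(1176)) [-0.05553816  0.00035466]
```

View pics/w4.png

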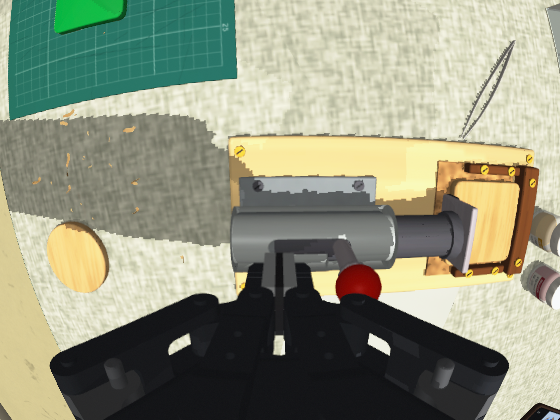

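>>> {"name": "step_arm", "arguments": {
  "moves": [
    [[0.06,0.5,0.2],[0,0,0]],
    [[0.06,0.5,0],[0,0,0]],
    [[0.06,0.5,0],[0,0,0]],
    [[0.5,-0.057,0],[0,0,0]],
    [[0.5,-0.057,0],[0,0,0]],
    [[0.4,-0.046,0],[0,0,0]],
    [[0,0,0],[0,0,0]]
  ]
}}

```text
time: 5.95
ee_pos: [0.5082, -0.2073, 0.2648]
orientation: [-180.0, -0.1, -6.6]
wrist_force: [0.4, -0.0, -0.2]
width: -0.001
```

```bash
python3 - <<'E'
from h import *
s=arm.state();print(s["time"],s["ee_pos"],jig(s["ee_pos"]),s["wrist_force"])
for n in("wrist","scene"):
    o,d=knob(n);cv2.imwrite(f"pics/{n}5.png",d["image"] if n=="wrist" else cv2.resize(d["image"][150:260,190:330],None,fx=5,fy=5))
    for q in o: print(q[:3],jig(onz(q[3],q[4],.103)))
E
```

```text
5.95 [ 0.50819033 -0.20729204  0.26481461] [-0.05344379  0.03790159] [ 0.41277941 -0.02200431 -0.18992958]
('wrist', array([278.8, 345.4]), np.int32(223)) [-0.05349893  0.0004845 ]
('scene', array([247.8, 187.8]), np.int32(39)) [-0.05115315  0.00149284]
```

View pics/wrist5.png

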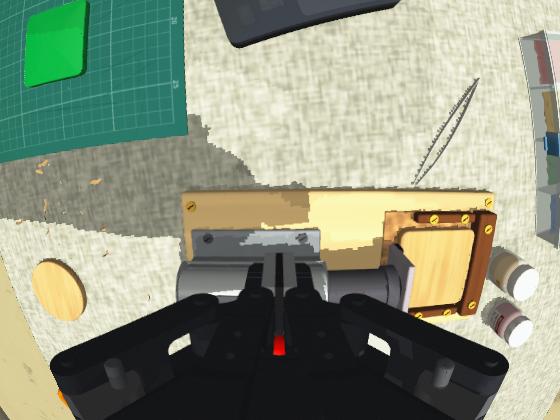

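View pics/scene5.png

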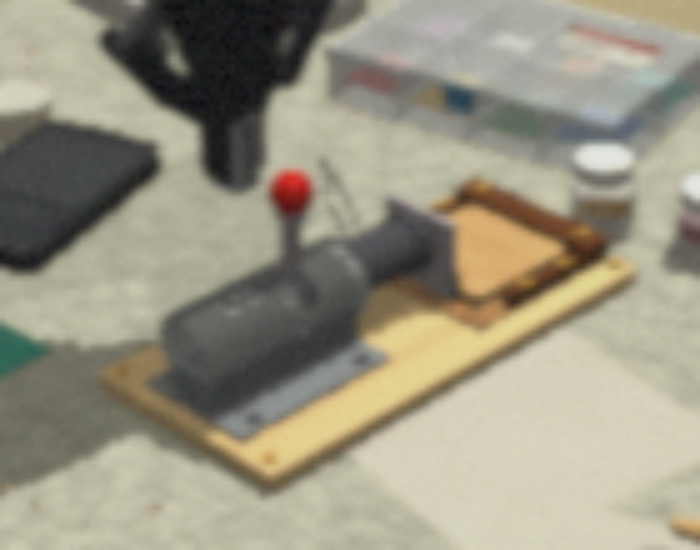

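The scene view shows the knob (292, 190) upright and well forward. The wrist view shows the blank's far edge against the fence (473, 260). The fingers now stand left of the knob at the same jig x, so I'll push right and watch the force.

>>> {"name": "step_arm", "arguments": {
  "moves": [
    [[-0.023,-0.2,-0.2],[0,0,0]],
    [[-0.023,-0.2,0],[0,0,0]],
    [[-0.023,-0.2,0],[0,0,0]],
    [[-0.023,-0.2,0],[0,0,0]],
    [[-0.023,-0.2,0],[0,0,0]],
    [[0,0,0],[0,0,0]]
  ]
}}

```text
time: 6.65
ee_pos: [0.5037, -0.2343, 0.2598]
orientation: [180.0, -0.0, -6.8]
wrist_force: [-0.2, 0.1, -0.1]
width: -0.001
```

>>> {"name": "step_arm", "arguments": {
  "moves": [
    [[-0.023,-0.2,0],[0,0,0]],
    [[-0.011,-0.1,0],[0,0,0]],
    [[0,0,0],[0,0,0]]
  ]
}}

```text
time: 6.95
ee_pos: [0.503, -0.2412, 0.2596]
orientation: [180.0, -0.0, -6.7]
wrist_force: [0.5, -0.3, 0.4]
width: 0.001
```

```bash
python3 - <<'E'
from h import *
s=arm.state();print(s["time"],s["ee_pos"],jig(s["ee_pos"]),s["wrist_force"])
for n in("wrist","scene"):
    o,d=knob(n);cv2.imwrite(f"pics/{n}6.png",d["image"] if n=="wrist" else cv2.resize(d["image"][150:260,190:330],None,fx=5,fy=5))
    for q in o: print(q[:3],jig(onz(q[3],q[4],.100)))
E
```

```text
6.95 [ 0.50297176 -0.24123614  0.25962817] [-0.05478623  0.00358492] [ 0.50974428 -0.28300492  0.37399343]
('wrist', array([278.7, 339.5]), np.int32(103)) [-0.05523302 -0.02842728]
('scene', array([252.3, 191.4]), np.int32(50)) [-0.05182686 -0.01365119]
```

View pics/scene6.png

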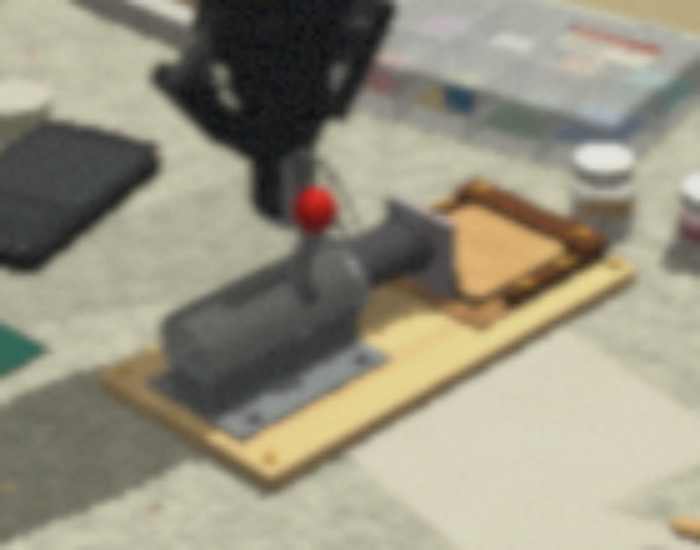

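The stem has left the sway range (knob about 18 mm right) and is in the locking leg with little force. I'll continue right, then go up and over and press down on the knob.

>>> {"name": "step_arm", "arguments": {
  "moves": [
    [[-0.023,-0.2,0],[0,0,0]],
    [[-0.023,-0.2,0],[0,0,0]],
    [[-0.023,-0.2,-0.04],[0,0,0]],
    [[-0.014,-0.12,-0.04],[0,0,0]],
    [[0,0,0],[0,0,0]]
  ]
}}

```text
time: 7.55
ee_pos: [0.5007, -0.2594, 0.2574]
orientation: [180.0, 0.0, -6.7]
wrist_force: [-0.6, 0.1, -0.8]
width: -0.002
```

```bash
python3 - <<'E'
from h import *
s=arm.state();print(s["time"],s["ee_pos"],jig(s["ee_pos"]),s["wrist_force"])
for n in("scene",):
    o,d=knob(n);cv2.imwrite(f"pics/{n}7.png",d["image"] if n=="wrist" else cv2.resize(d["image"][150:260,190:330],None,fx=5,fy=5))
    for q in o: print(q[:3],jig(onz(q[3],q[4],.09)))
E
```

```text
7.55 [ 0.50070918 -0.25944694  0.2574157 ] [-0.05497275 -0.01476495] [-0.62414524  0.10876135 -0.76748086]
('scene', array([258.4, 198.3]), np.int32(52)) [-0.05167245 -0.0329973 ]
```

View pics/scene7.png

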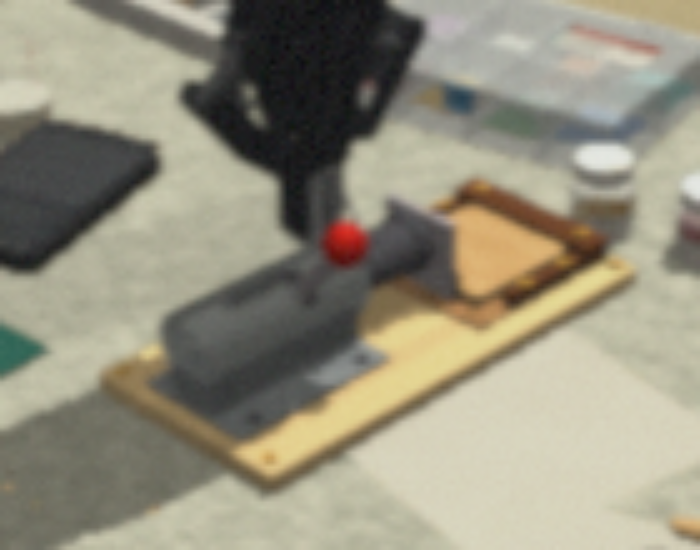

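The knob is at about 37–38° and roughly 0.091 high. Next I'll lift, step over onto the top of the knob and press down.

>>> {"name": "step_arm", "arguments": {
  "moves": [
    [[0.011,0.1,0.3],[0,0,0]],
    [[0,0,0.9],[0,0,0]],
    [[-0.07,-0.62,0],[0,0,0]],
    [[-0.07,-0.62,0],[0,0,0]],
    [[0,0,0],[0,0,0]]
  ]
}}

```text
time: 8.1
ee_pos: [0.4965, -0.2909, 0.2874]
orientation: [179.9, 0.0, -7.0]
wrist_force: [0.2, 0.5, 0.2]
width: 0.006
```

>>> {"name": "step_arm", "arguments": {
  "moves": [
    [[0,0,-0.2],[0,0,0]],
    [[-0.005,-0.04,-0.2],[0,0,0]],
    [[-0.01,-0.08,-0.2],[0,0,0]],
    [[-0.01,-0.08,-0.2],[0,0,0]],
    [[0,0,0],[0,0,0]]
  ]
}}

```text
time: 8.6
ee_pos: [0.4968, -0.2944, 0.2675]
orientation: [179.8, -0.0, -6.8]
wrist_force: [-0.9, -2.5, 3.8]
width: 0.001
```

```bash
python3 - <<'E'
from h import *
s=arm.state();print(s["time"],s["ee_pos"],jig(s["ee_pos"]),s["wrist_force"])
for n in("scene",):
    o,d=knob(n);cv2.imwrite(f"pics/{n}8.png",d["image"] if n=="wrist" else cv2.resize(d["image"][150:260,190:330],None,fx=5,fy=5))
    for q in o: print(q[:3],jig(onz(q[3],q[4],.08)))
E
```

```text
8.6 [ 0.49676334 -0.29437345  0.26754736] [-0.05493943 -0.04991363] [-0.94789735 -2.54749711  3.76248601]
('scene', array([260. , 202.8]), np.int32(31)) [-0.05125756 -0.03748138]
```

View pics/scene8.png

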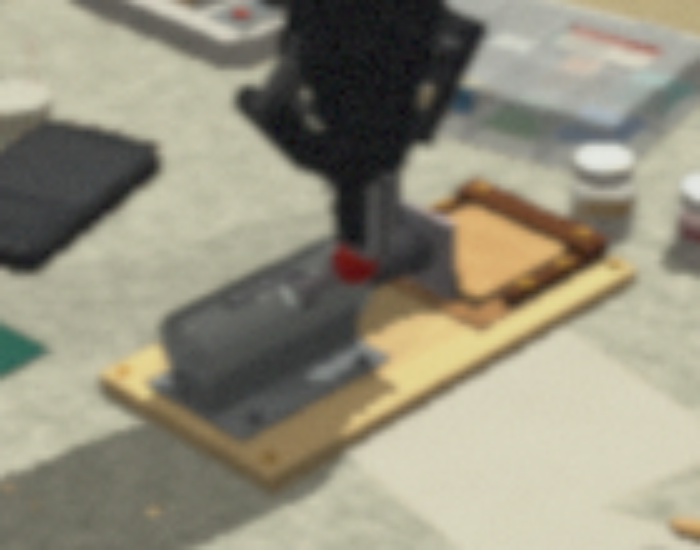

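>>> {"name": "step_arm", "arguments": {
  "moves": [
    [[0,0,-0.15],[0,0,0]],
    [[0,0,-0.15],[0,0,0]],
    [[0,0,0],[0,0,0]]
  ]
}}

```text
time: 8.95
ee_pos: [0.4972, -0.2932, 0.2602]
orientation: [179.9, -0.1, -6.7]
wrist_force: [-0.1, -0.9, 2.6]
width: 0.0
```

>>> {"name": "step_arm", "arguments": {
  "moves": [
    [[0,0,-0.1],[0,0,0]],
    [[0,0,0],[0,0,0]]
  ]
}}

```text
time: 9.15
ee_pos: [0.4974, -0.292, 0.2575]
orientation: [-180.0, -0.0, -6.6]
wrist_force: [-0.3, -2.8, 2.8]
width: 0.001
```

>>> {"name": "step_arm", "arguments": {
  "moves": [
    [[0,0,-0.08],[0,0,0]],
    [[0,0,0],[0,0,0]]
  ]
}}

```text
time: 9.35
ee_pos: [0.4975, -0.2923, 0.2567]
orientation: [180.0, -0.0, -6.7]
wrist_force: [-3.4, -1.8, 13.4]
width: -0.003
```

Force jumped to 13 N with the tips at 0.083 (0.0845 expected for the locked knob's top), which looks like the end stop. One small extra press, then lift away and look.

>>> {"name": "step_arm", "arguments": {
  "moves": [
    [[0,0,-0.04],[0,0,0]],
    [[0,0,0],[0,0,0]]
  ]
}}

```text
time: 9.55
ee_pos: [0.4976, -0.2924, 0.2563]
orientation: [179.9, -0.1, -6.7]
wrist_force: [-3.3, -1.7, 18.3]
width: 0.0
```

>>> {"name": "step_arm", "arguments": {
  "moves": [
    [[0,0,0.5],[0,0,0]],
    [[0,0,1],[0,0,0]],
    [[0,0,1],[0,0,0]],
    [[0,0,1],[0,0,0]],
    [[-1,0,1],[0,0,0]],
    [[-1,0,0],[0,0,0]],
    [[-1,0,0],[0,0,0]],
    [[-1,0,0],[0,0,0]],
    [[0,0,0],[0,0,0]]
  ]
}}

```text
time: 10.45
ee_pos: [0.394, -0.2917, 0.3664]
orientation: [-179.9, 0.2, -6.8]
wrist_force: [0.3, 0.2, -0.4]
width: 0.001
```

```bash
python3 - <<'E'
from h import *
s=arm.state();print(s["time"],s["ee_pos"],jig(s["ee_pos"]),s["wrist_force"])
for n in("wrist","scene","top"):
    o,d=knob(n)
    im={"wrist":d["image"],"scene":cv2.resize(d["image"][150:260,190:330],None,fx=5,fy=5),"top":cv2.resize(d["image"][120:270,200:310],None,fx=4,fy=4)}[n]
    cv2.imwrite(f"pics/{n}9.png",im)
    for q in o: print(q[:3],jig(onz(q[3],q[4],.074)))
E
```

```text
10.45 [ 0.39404978 -0.29167948  0.3664377 ] [-0.15729771 -0.05886447] [ 0.29305792  0.17109804 -0.39299063]
('wrist', array([398.9, 198.3]), np.int32(418)) [-0.05493327 -0.04983264]
('scene', array([263.4, 206.4]), np.int32(56)) [-0.04991263 -0.04662105]
('top', array([148. , 124.2]), np.int32(10)) [0.14865806 0.26410216]
('top', array([264.5, 224.4]), np.int32(49)) [-0.05602365 -0.04975287]
```

View pics/scene9.png

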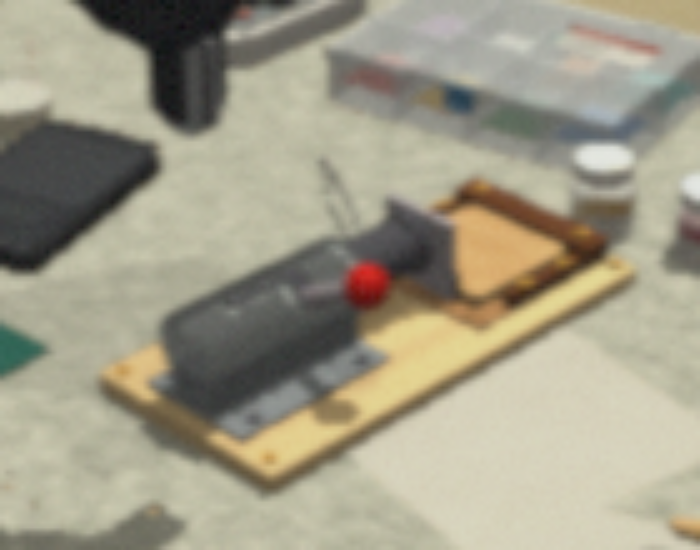

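View pics/wrist9.png

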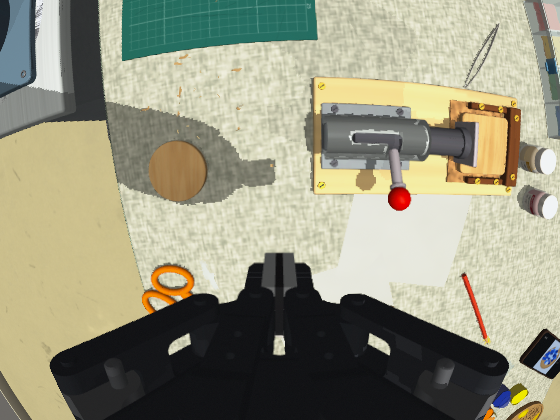

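View pics/top9.png

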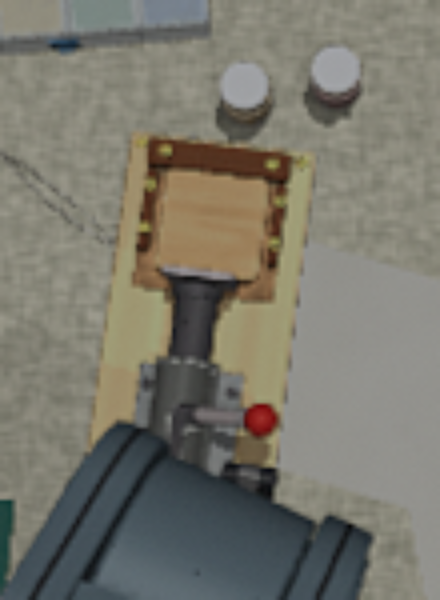

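The final views show the knob at y = -50 mm and x = -55 to -56 mm of the jig, as specified for locked. The blank lies square against the fence with the pad on it, the jars are in place, and the arm is clear. Handing in.

```bash
python3 -c "
from h import *
print(ticket.hand_in())"
```

```text
the job is handed in; nothing more can be done
None
```

The bayonet clamp is closed on the beech blank and the job is handed in, at about 10.6 s on the robot's clock. With the fingers shut, I pushed the red knob forward along its slot until it hit a hard stop. I then pushed it right into the locking leg and pressed it down from above to the end stop, and lifted the arm clear.

**Handle:** the wrist and top cameras put the knob at x = -55 to -56 mm and y = -50 mm in the jig's frame, which matches the locked position. The force jumped to 13–18 N with the fingertips 83 mm above the table, where the top of a locked knob should be about 84.5 mm.

**Blank:** in the last pictures it lies square against the fence with the pad on it. The fingers stayed over the clamp and never came near it. I judged this by eye and did not measure its exact position or the pad's force.

**Bystanders:** I went nowhere near any of them, and those in view looked unmoved. I did not measure their positions at the end.

**Disagreements:**
- The scene camera read the knob 3–6 mm off the other two cameras, at (-50, -47) mm, so I went by the wrist and top views.
- The knob's measured forward travel came out at only 32–34 mm, against 36 mm for the full slot. The start reading is uncertain by a few mm, so I relied on the hard stop (about 23 N forward) and on the handle entering the locking leg freely.

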